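Battery out of the salvage carousel into the used-cell box

TASK

An AA battery has been left among the salvaged parts in the clear-covered carousel. Turn the carousel until the pocket with the battery stands at the opening in the cover, take the battery out, and post it through the sprung flap of the grey used-cell box so that it drops right inside and the flap swings fully shut behind it. Leave the other parts in their pockets and do not shift the things lying on the desk.

Things in the scene. Friction and masses are not known exactly. Their poses are not given: they have to be found in the camera images.
- cell_centre (a point): Centre of the AA battery: a cylinder 50 mm long, 14.5 mm thick, 24 g, lying flat in a carousel pocket (centre 7 mm above what it lies on), about 98 mm from the carousel axis. Its y axis runs along its length, at the start within about 0.15 rad of radial; it turns with the turntable. It does not roll when laid down.
- carousel: Fixed round base of the parts carousel, radius 147 mm; origin on the desk on the turning axis, z up. Over the turntable it carries a fixed clear cover of radius 147 mm, underside 60 and top 63 mm above the desk, on three thin pillars near the rim (screw heads 4 mm higher). The cover has one opening, towards the base's -x axis.
- opening (a point): Middle of the cover's opening: 98 mm from the axis along the base's -x, 25 mm above the desk; the battery's centre comes here (in plan) when its pocket is squarely presented. The opening spans 33 degrees to either side of -x, from 55 mm radius to the rim; metal trim 5 mm wide on its straight edges, top 64.5 mm above the desk.
- axis_top (a point): Point on the turning axis 76 mm above the desk: middle of the star handle on top of the cover, which is fixed to the turntable. Black hub of radius 17 mm, top 87 mm above the desk, and three level arms 120 degrees apart, 11 mm thick, their middle 76 mm above the desk (7 mm of air under them to the cover).
- turntable (a joint): Turn of the turntable since the start (rad), counter-clockwise from above positive, one full turn either way allowed. Friction (0.05 Nm, 1 to 4 N at an arm's end) stops it when no longer pushed. Radius 135 mm, six equal pockets: floor 18 mm, radial walls (3 mm thick) up to 37 mm, rim up to 32 mm above the desk.
- star_arm0 (a point): Ball end (15 mm diameter) of one arm of the star handle, 42 mm from the turning axis, 76 mm above the desk. The arms can be pushed sideways either way.
- star_arm1 (a point): The same of the next arm, 120 degrees counter-clockwise.
- star_arm2 (a point): The same of the third arm.
- cell_box: Fixed grey steel box for used cells, 100 x 110 mm, 119.5 mm high, closed on top. Origin on the desk under the middle of its front face; x points into the box, y along the front to the left, z up. In front of it a level sill from x = -90 to 0 mm, 75 mm above the desk, 104 mm wide between side lips 6 mm high, no lip at its outer end.
- slot_sill (a point): Middle of the slot's lower edge: box frame (0, 0, 75 mm), axes as the box. The slot in the front face is 64 mm wide (y = -32 to 32) and 32 mm high above the sill. The sill ends 6 mm inside the slot; behind it the box is open down to its floor 6 mm above the desk, so a cell pushed well over that edge tips and falls in. One old cell lies inside.
- flap (a joint): Angle of the flap (rad), 0 = shut, up to 1.4 = swung inward. Steel flap 60 mm wide and 29 mm high, hinged along the slot's upper edge 106 mm above the desk; a light spring closes it, about 0.1 N at its lower edge opens it.
- capacitor: Cylindrical capacitor standing in a pocket, 18 mm diameter, 35 mm high; origin under its centre.
- heatsink: Black finned heatsink 17x34x30 mm standing in a pocket; origin under it.
- transformer: Small transformer 63x42x35 mm in a pocket; origin under it.
- banana_plug: Banana plug 11x50x11 mm with a bare metal pin, lying in a pocket; origin under its centre.
- knob_cap: Knob 25 mm diameter, 16 mm high, in a pocket; origin under its centre.
- tape_roll: Roll of black tape lying flat on the desk, 66 mm diameter, 19 mm high; bystander.
- screwdriver: Screwdriver 142 mm long, 18 mm high, lying on the desk in front of the carousel; bystander.
- solder_spool: Spool of solder 66 mm wide, 41 mm high; bystander.
Not all that is in view belongs to the job. Leave any purple or yellow look-alike of the transformer alone.

How it is judged:
By the outcome, as a careful person would: the job done as asked, in the order asked, and still so for the second after the job is handed in, with the robot touching nothing.
It also fails if it takes over 61 s, if anything falls off the work surface, if the arm or the gripper's body presses on something with over 40 N, if the wrist force passes 120 N, or if a joint passes its speed limit or range.

ROBOT

A 7-joint arm with a two-finger parallel gripper is mounted at the origin on a cart in front of the work surface, level with it; the furniture and walls round the work are solid. World frame = base frame: x ahead of the robot, y to its left, z up, the work surface at z = 0. Lengths are in mm, angles in rad, forces in N, time in s.
With the tool pointing down it reaches from about 400 to 875 mm from the base axis. Payload 4.4 kg.
Tool frame: the origin (TCP) lies midway between the tips of the shut fingers; the grasp point (between the pads) lies 19 mm behind it; z points along the fingers, y is the line along which they close (so a half turn about z gives the same grasp; the last joint's range is limited). The gripper opens to 85 mm and grips with 20 to 120 N. Pads are 22 mm wide; open, the fingers measure 114 mm over their backs; the gripper's body (76 mm by 85 mm) begins 54 mm behind the grasp point. The pads swing forward as they close: fully open they stand 13 mm farther back than shut.
Start: joints at [1.057, 0.628, 0.038, 1.517, -0.027, 0.996, -0.02], TCP at [281.468, -585.913, 231.313] pointing down, gripper open.
Joint ranges: [-3.06, 3.06], [-0.37, 2.12], [-1.25, 1.32], [0.18, 2.47], [-1.1, 4.24], [0.23, 1.98], [-2.94, 2.94]. Speed limits (rad/s): [2.57, 2.57, 3.14, 3.14, 3.14, 3.14, 3.14].

INTERFACE

Orientations are given as [roll, pitch, yaw] about the fixed x, y, z axes, in that order (R = Rz(yaw) Ry(pitch) Rx(roll)).
In Python, from cell import read_state, get_image, finish_job gives the robot as it stands.
- The arm moves only by the tool send_rows, never from a script. Its argument "series" is a list of rows, each an object of numbers: "ax", "ay", "az": the turn, a rotation vector about the tool's x, y, z in rad; "dx", "dy", "dz": the shift along the tool's x, y, z in cm; "hand": the closure, from 0 (fully open) to 1 (shut). In form: [{"ax": .., "ay": .., "az": .., "dx": .., "dy": .., "dz": .., "hand": ..}, ...]. A call has 1 to 10 rows; each row is the pose to reach, as a shift and turn from the pose commanded when the call began, along the tool's axes at that moment; what a row does not reach only later rows make up. A row lasts 1/10 s, in which the tool goes at most 50 mm and 8.59 degrees, less where a joint would pass 70% of its speed; a pose out of reach is approached as far as the arm can. A call with a gripper value outside its range is refused whole. The fingers move at their own pace and stop on an object; the grip force is fixed at half the most. Time passes only in rows, so rows that repeat a pose let the fingers close. It gives the time, the measured TCP pose, the force, the opening and the grip force at its end, in the units of the state.
- read_state(): the state, without advancing time (a new reading comes with each control period).
- get_image(name): name is "scene" or "top" or "wrist"; returns a dict with "pixels" (420x560x3 uint8, red, green, blue), "mtx" (3x3 intrinsics, pixels), "R" (3x3) and "t" (3): a world point X has camera coordinates R X + t. Camera axes: x right, y down, z forward; pixel columns grow to the right and rows downward; lengths in mm; the calibration is good to about 2 mm. The wrist camera is an equidistant fisheye: a pixel r from the principal point sees the ray r / f radians off the axis. A picture is of the moment at which its call begins. There is no depth.
- finish_job(): hands the job in; it is judged then, once.
The state is a dict: "clock": time; "qpos": joint angles; "qd": joint speeds; "tau": joint torques, N m; "eef_pos": TCP position; "tool_rot": TCP orientation; "force": force on the tool from outside, world axes, zero at the start; "torque": the same for the moment, N m; "width": finger opening in mm; "gripper_force": force on a finger pad.
Only numpy, scipy, OpenCV 4.12 (cv2) and the standard library are available. Lean on these libraries where they do the work, as an engineer would, in place of code of your own. Each camera call takes 0.05 s, during which the arm holds its last target. There are 200 camera calls.

## Working session

There is one attempt and no reset: what is moved stays moved. The work goes in short steps, Python scripts to look and compute and a tool call to move; the robot and the scene stay as the last step left them, time stands still between calls to the robot, and variables do not carry over. Pictures are saved under pics/ and viewed, at most 10 in all, crops included, and the job is handed in when it is done.

Besides the shell and the picture viewer there is one more tool, called after ">>>" in YAML: its name, and indented under it one key for each argument. send_rows: Moves the arm, as the interface text tells. Its arguments: {"type":"object","properties":{"series":{"type":"array","items":{"type":"object","properties":{"ax":{"type":"number"},"ay":{"type":"number"},"az":{"type":"number"},"dx":{"type":"number"},"dy":{"type":"number"},"dz":{"type":"number"},"hand":{"type":"number"}}}}},"required":["series"]}

```bash
mkdir -p pics; cat > h.py <<'E'
import numpy as np,cv2
from cell import read_state,get_image,finish_job
np.set_printoptions(precision=2,suppress=True)
def snap(n,f,crop=None,s=1):
    d=get_image(n); im=d["pixels"][:,:,::-1]
    if crop: im=im[crop[1]:crop[3],crop[0]:crop[2]]
    if s!=1: im=cv2.resize(im,None,fx=s,fy=s,interpolation=cv2.INTER_CUBIC)
    cv2.imwrite("pics/"+f,im); return d
def world(d,uv,z):
    K,R,t=(np.array(d[k]) for k in("mtx","R","t"))
    r=R.T@np.linalg.inv(K)@np.array([uv[0],uv[1],1.]); c=-R.T@t
    return c+r*(z-c[2])/r[2]
def proj(d,X):
    K,R,t=(np.array(d[k]) for k in("mtx","R","t"))
    p=K@(R@np.array(X,float)+t); return p[:2]/p[2]
E
python3 - <<'E'
from h import *
import pickle
a=snap("top","top0.png",None,1.42);b=snap("scene","scene0.png",None,1.42)
pickle.dump((a,b),open("cams0.pkl","wb"))
for d in(a,b): print(np.array(d["mtx"]),-np.array(d["R"]).T@np.array(d["t"]))
s=read_state(); print({k:np.array(v) for k,v in s.items()})
E
```

```text
[[408.93   0.   284.44]
 [  0.   408.93 207.48]
 [  0.     0.     1.  ]] [ 484.35  103.59 1263.08]
[[467.03   0.   273.34]
 [  0.   467.03 219.04]
 [  0.     0.     1.  ]] [   4.69 -767.64  723.44]
{'clock': array(0.1), 'qpos': array([ 1.06,  0.63,  0.04,  1.52, -0.03,  1.  , -0.02]), 'qd': array([ 0., -0., -0., -0.,  0.,  0., -0.]), 'tau': array([  0.  , -56.45,   1.23, -19.4 ,   0.01,   0.01,  -0.  ]), 'eef_pos': array([ 281.23, -585.39,  230.48]), 'tool_rot': array([-3.14,  0.  ,  0.45]), 'force': array([-0.54, -0.27,  0.21]), 'torque': array([-0.05,  0.03, -0.01]), 'gripper_force': array(0.), 'width': array(85.51)}
```

View pics/top0.png

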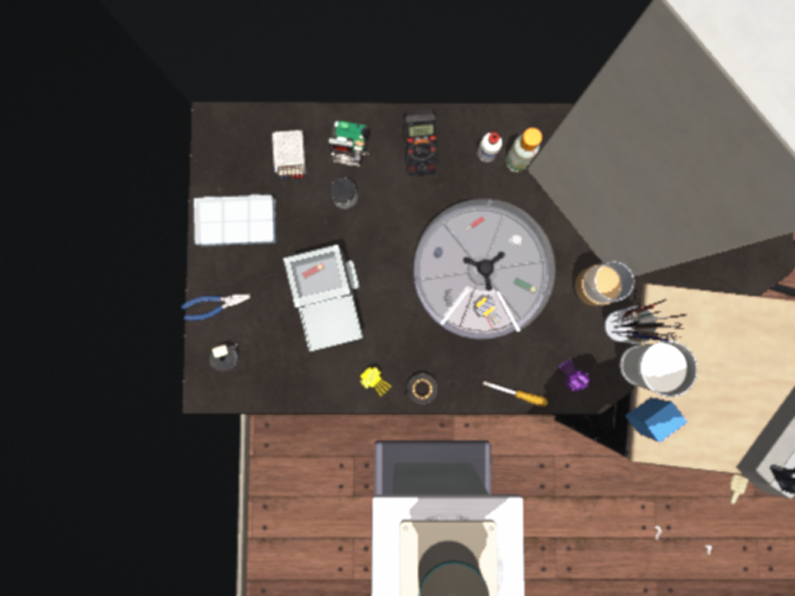

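View pics/scene0.png

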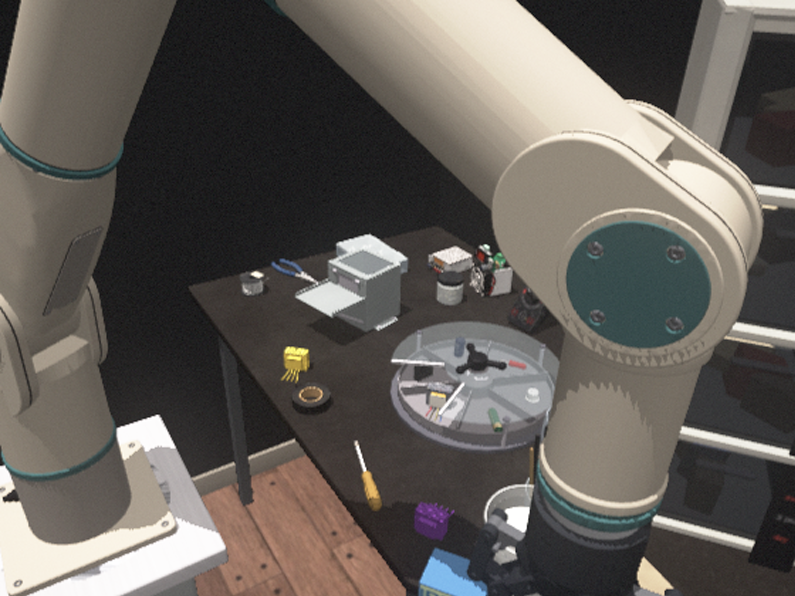

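The top view shows the carousel centred near (484,268), with the opening toward the robot. The cell box is at about (322,295) and its sill points toward the robot. The green and red parts need a closer look.

```bash
python3 - <<'E'
from h import *
import pickle
a,b=pickle.load(open("cams0.pkl","rb"))
im=a["pixels"][:,:,::-1][135:255,190:400]
cv2.imwrite("pics/c0.png",cv2.resize(im,None,fx=3.8,fy=3.8,interpolation=cv2.INTER_CUBIC))
E
```

```text
(no output)
```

View pics/c0.png

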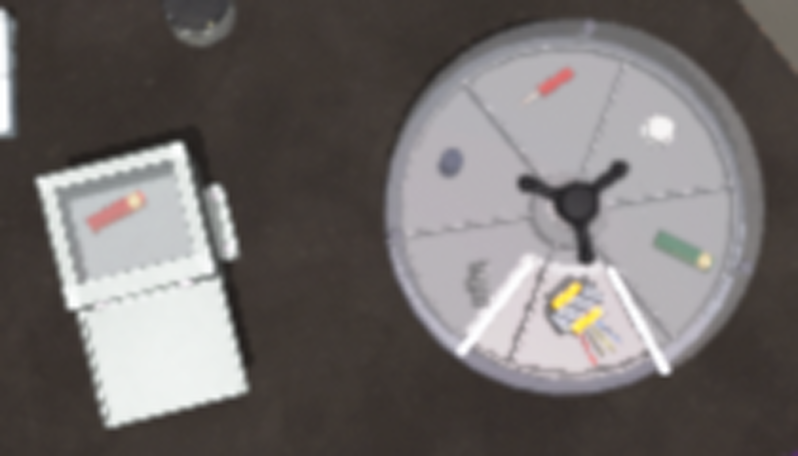

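The green part with the brass end, at (684,250) in the crop, is the battery. The red one with the thin pin at (550,85) is the banana plug. The star ball ends are at (523,183), (620,168) and (586,256), and the hub is at (577,203). The box top corners and the sill's outer corners are also clear.

```bash
python3 - <<'E'
from h import *
import pickle
a,b=pickle.load(open("cams0.pkl","rb"))
P=lambda c,z:world(a,((c[0]+.5)/3.8-.5+190,(c[1]+.5)/3.8-.5+135),z)
hub=P((577,203),87); print("hub",hub)
# cover rim, radius 147: ellipse extremes at z63
for n,c,z in [("rimL",(386,210),63),("rimR",(757,210),63),("arm0",(523,183),76),("arm1",(620,168),76),("arm2",(586,258),76),("cell",(684,250),25),
 ("cellin",(657,240),25),("cellout",(712,262),25),("trimLi",(530,258),64.5),("trimLo",(462,352),64.5),("trimRi",(612,268),64.5),("trimRo",(665,372),64.5),("bBL",(38,180),119.5),("bBR",(183,143),119.5),("bFR",(215,275),119.5),("bFL",(70,305),119.5),("sL",(107,427),78),("sR",(247,390),78),("tra",(578,306),40)]:
  p=P(c,z); d=p-hub; print(n,p,"r %.1f ang %.1f"%(np.hypot(*d[:2]),np.degrees(np.arctan2(d[1],d[0]))))
E
```

```text
hub [632.18 -72.16  87.  ]
rimL [629.33  72.97  63.  ] r 145.2 ang 91.1
rimR [ 630.07 -216.1    63.  ] r 144.0 ang -90.8
arm0 [648.97 -32.28  76.  ] r 43.3 ang 67.2
arm1 [ 660.83 -107.28   76.  ] r 45.3 ang -50.8
arm2 [591.06 -80.33  76.  ] r 41.9 ang -168.8
cell [ 602.26 -166.97   25.  ] r 99.4 ang -107.5
cellin [ 610.26 -145.39   25.  ] r 76.4 ang -106.7
cellout [ 592.65 -189.31   25.  ] r 123.6 ang -108.6
trimLi [591.99 -38.64  64.5 ] r 52.3 ang 140.2
trimLo [519.09  14.36  64.5 ] r 142.4 ang 142.6
trimRi [ 584.35 -102.21   64.5 ] r 56.5 ang -147.9
trimRo [ 503.94 -142.27   64.5 ] r 146.1 ang -151.3
bBL [644.19 332.1  119.5 ] r 404.4 ang 88.3
bBR [672.17 225.15 119.5 ] r 300.0 ang 82.3
bFR [573.93 200.56 119.5 ] r 278.9 ang 102.1
bFL [551.55 306.98 119.5 ] r 387.6 ang 102.0
sL [461.41 284.89  78.  ] r 395.8 ang 115.6
sR [489.55 179.01  78.  ] r 288.8 ang 119.6
tra [556.24 -79.21  40.  ] r 76.3 ang -174.7
```

```bash
cat >> h.py <<'E'
from scipy.spatial.transform import Rotation as Ro
def tgt(yaw,tilt=0): return Ro.from_euler('xyz',[np.pi,0,yaw])*Ro.from_euler('y',tilt)
def row(pos,yaw,tilt=0,s=None):
    s=s or read_state(); R0=Ro.from_euler('xyz',s['tool_rot'])
    d=R0.inv().apply(np.array(pos,float)-s['eef_pos'])/10; r=(R0.inv()*tgt(yaw,tilt)).as_rotvec()
    print("d %.2f %.2f %.2f  a %.3f %.3f %.3f"%(*d,*r))
def st():
    s=read_state(); print("t",s['clock'],"pos",np.array(s['eef_pos']),"rot",np.array(s['tool_rot']),"w",s['width'],"F",np.array(s['force']),"gf",s['gripper_force'])
E
python3 - <<'E'
from h import *
row([604,-103,400],.855); row([604,-103,110],.855)
E
```

```text
d 49.98 -29.54 -16.90  a -0.002 -0.000 -0.407
d 49.98 -29.49 12.10  a -0.002 -0.000 -0.407
```

>>> send_rows:
  series:
    - {"dz": -17,"hand": 1}
    - {"dz": -17,"hand": 1}
    - {"dz": -17,"hand": 1}
    - {"dz": -17,"hand": 1}
    - {"dz": -17,"hand": 1}

```text
invalid input at $.series[0]: expected keys ax, ay, az, dx, dy, dz, hand
```

```bash
python3 - <<'E'
from h import *
st();row([604,-103,400],.855); row([604,-103,110],.855)
E
```

```text
t 0.1 pos [ 281.23 -585.39  230.48] rot [-3.14  0.    0.45] w 85.50576094629427 F [-0.54 -0.27  0.21] gf 0.0
d 49.98 -29.54 -16.90  a -0.002 -0.000 -0.407
d 49.98 -29.49 12.10  a -0.002 -0.000 -0.407
```

>>> send_rows:
  series:
    - {"ax": 0,"ay": 0,"az": 0,"dx": 0,"dy": 0,"dz": -17,"hand": 1}
    - {"ax": 0,"ay": 0,"az": 0,"dx": 0,"dy": 0,"dz": -17,"hand": 1}
    - {"ax": 0,"ay": 0,"az": 0,"dx": 0,"dy": 0,"dz": -17,"hand": 1}
    - {"ax": 0,"ay": 0,"az": 0,"dx": 0,"dy": 0,"dz": -17,"hand": 1}
    - {"ax": 0,"ay": 0,"az": -0.4,"dx": 50,"dy": -29.5,"dz": -17,"hand": 1}
    - {"ax": 0,"ay": 0,"az": -0.4,"dx": 50,"dy": -29.5,"dz": -17,"hand": 1}
    - {"ax": 0,"ay": 0,"az": -0.4,"dx": 50,"dy": -29.5,"dz": -17,"hand": 1}
    - {"ax": 0,"ay": 0,"az": -0.4,"dx": 50,"dy": -29.5,"dz": -17,"hand": 1}
    - {"ax": 0,"ay": 0,"az": -0.4,"dx": 50,"dy": -29.5,"dz": -17,"hand": 1}
    - {"ax": 0,"ay": 0,"az": -0.4,"dx": 50,"dy": -29.5,"dz": -17,"hand": 1}

```text
clock: 1.1
eef_pos: [448.9, -334.8, 401.1]
tool_rot: [-3.141, 0.0, 0.847]
force: [0.3, -0.0, 0.0]
width: -0.2
gripper_force: 0.0
```

```bash
python3 - <<'E'
from h import *
st();row([604,-103,400],.855); row([604,-103,110],.855)
E
```

```text
t 1.1 pos [ 448.9  -334.76  401.09] rot [-3.14  0.    0.85] w -0.15008743357852253 F [ 0.29 -0.01  0.03] gf 0.0
d 27.64 -3.71 0.11  a -0.000 0.000 -0.008
d 27.64 -3.70 29.11  a -0.000 0.000 -0.008
```

>>> send_rows:
  series:
    - {"ax": 0,"ay": 0,"az": 0,"dx": 27.6,"dy": -3.7,"dz": 0,"hand": 1}
    - {"ax": 0,"ay": 0,"az": 0,"dx": 27.6,"dy": -3.7,"dz": 0,"hand": 1}
    - {"ax": 0,"ay": 0,"az": 0,"dx": 27.6,"dy": -3.7,"dz": 0,"hand": 1}
    - {"ax": 0,"ay": 0,"az": 0,"dx": 27.6,"dy": -3.7,"dz": 0,"hand": 1}
    - {"ax": 0,"ay": 0,"az": 0,"dx": 27.6,"dy": -3.7,"dz": 29,"hand": 1}
    - {"ax": 0,"ay": 0,"az": 0,"dx": 27.6,"dy": -3.7,"dz": 29,"hand": 1}
    - {"ax": 0,"ay": 0,"az": 0,"dx": 27.6,"dy": -3.7,"dz": 29,"hand": 1}
    - {"ax": 0,"ay": 0,"az": 0,"dx": 27.6,"dy": -3.7,"dz": 29,"hand": 1}
    - {"ax": 0,"ay": 0,"az": 0,"dx": 27.6,"dy": -3.7,"dz": 29,"hand": 1}
    - {"ax": 0,"ay": 0,"az": 0,"dx": 27.6,"dy": -3.7,"dz": 29,"hand": 1}

```text
clock: 2.1
eef_pos: [603.1, -104.9, 109.7]
tool_rot: [-3.141, 0.0, 0.848]
force: [0.0, -0.9, 0.0]
width: 0.0
gripper_force: 0.0
```

```bash
python3 - <<'E'
from h import *
st(); row([604,-103,69],.855)
d=snap("scene","s1.png",(250,200,420,330),4.6)
E
```

```text
t 2.1 pos [ 603.08 -104.9   109.73] rot [-3.14  0.    0.85] w 0.007672405401577007 F [ 0.01 -0.86  0.03] gf 0.0
d 0.20 -0.06 4.07  a -0.000 0.000 -0.007
```

View pics/s1.png

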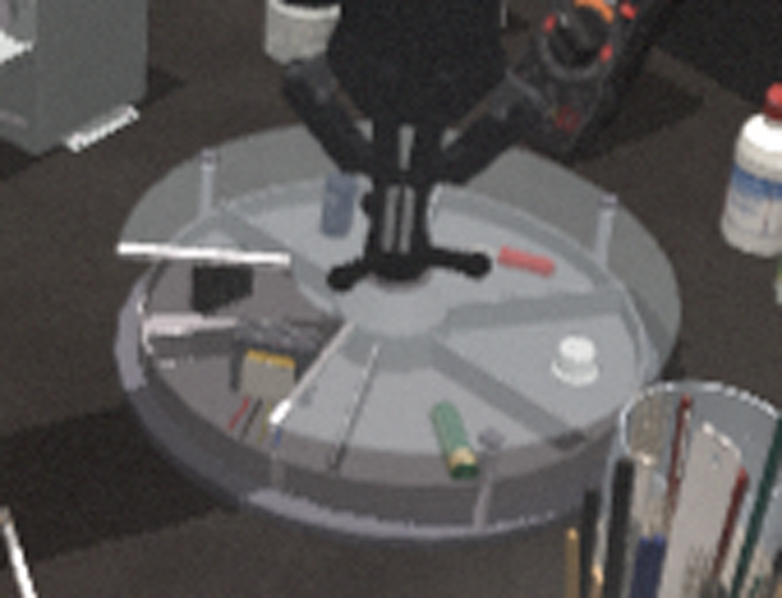

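The closed fingers hang between the two star arms, clear of both. I'll lower them and compute the arc.

>>> send_rows:
  series:
    - {"ax": 0,"ay": 0,"az": 0,"dx": 0.2,"dy": -0.1,"dz": 2,"hand": 1}
    - {"ax": 0,"ay": 0,"az": 0,"dx": 0.2,"dy": -0.1,"dz": 3.5,"hand": 1}
    - {"ax": 0,"ay": 0,"az": 0,"dx": 0.2,"dy": -0.1,"dz": 4,"hand": 1}
    - {"ax": 0,"ay": 0,"az": 0,"dx": 0.2,"dy": -0.1,"dz": 4,"hand": 1}

```text
clock: 2.55
eef_pos: [603.6, -103.7, 72.0]
tool_rot: [3.142, 0.0, 0.847]
force: [0.2, 0.9, -0.1]
width: -0.0
gripper_force: 0.0
```

```bash
cat >> h.py <<'E'
C=np.array([631,-72.]); 
def arc(a,r=41,z=69.5):
    t=np.radians(a); row([*(C+r*np.array([np.cos(t),np.sin(t)])),z],t+np.pi)
E
python3 - <<'E'
from h import *
st()
for k in range(1,11): arc(-131-7*k)
E
```

```text
t 2.55 pos [ 603.59 -103.68   71.99] rot [3.14 0.   0.85] w -0.03917606819483583 F [ 0.16  0.9  -0.07] gf 0.0
d 0.12 -0.51 0.25  a 0.000 0.000 0.114
d 0.20 -1.00 0.25  a 0.000 0.000 0.236
d 0.35 -1.48 0.25  a 0.000 0.000 0.359
d 0.55 -1.94 0.25  a 0.000 0.000 0.481
d 0.81 -2.37 0.25  a 0.000 0.000 0.603
d 1.12 -2.76 0.25  a 0.000 0.000 0.725
d 1.47 -3.12 0.25  a 0.000 0.000 0.847
d 1.87 -3.42 0.25  a 0.000 0.000 0.969
d 2.30 -3.68 0.25  a 0.000 0.000 1.092
d 2.76 -3.88 0.25  a 0.000 0.000 1.214
```

>>> send_rows:
  series:
    - {"ax": 0,"ay": 0,"az": 0.11,"dx": 0.1,"dy": -0.5,"dz": 0,"hand": 1}
    - {"ax": 0,"ay": 0,"az": 0.235,"dx": 0.2,"dy": -1.0,"dz": 0,"hand": 1}
    - {"ax": 0,"ay": 0,"az": 0.36,"dx": 0.35,"dy": -1.5,"dz": 0,"hand": 1}
    - {"ax": 0,"ay": 0,"az": 0.48,"dx": 0.55,"dy": -1.95,"dz": 0,"hand": 1}
    - {"ax": 0,"ay": 0,"az": 0.6,"dx": 0.8,"dy": -2.35,"dz": 0,"hand": 1}
    - {"ax": 0,"ay": 0,"az": 0.725,"dx": 1.1,"dy": -2.75,"dz": 0,"hand": 1}
    - {"ax": 0,"ay": 0,"az": 0.85,"dx": 1.45,"dy": -3.1,"dz": 0,"hand": 1}
    - {"ax": 0,"ay": 0,"az": 0.97,"dx": 1.85,"dy": -3.4,"dz": 0,"hand": 1}
    - {"ax": 0,"ay": 0,"az": 1.09,"dx": 2.3,"dy": -3.7,"dz": 0,"hand": 1}
    - {"ax": 0,"ay": 0,"az": 1.09,"dx": 2.3,"dy": -3.7,"dz": 0,"hand": 1}

```text
clock: 3.55
eef_pos: [592.7, -61.9, 73.8]
tool_rot: [-3.141, -0.004, -0.243]
force: [1.5, -0.8, 0.8]
width: -0.1
gripper_force: 0.6
```

```bash
python3 - <<'E'
from h import *
st()
d=snap("scene","s2.png",(250,200,420,330),4.6)
import pickle; pickle.dump(d,open("s2.pkl","wb"))
X=lambda a,r,z:proj(d,[631+r*np.cos(np.radians(a)),-72+r*np.sin(np.radians(a)),z])
for a in(176,-174,-164,-154): print(a,(X(a,98,25)-[250,200])*4.6)
E
```

```text
t 3.55 pos [592.75 -61.86  73.84] rot [-3.14 -0.   -0.24] w -0.1273361044417035 F [ 1.48 -0.76  0.82] gf 0.6243696436285973
176 [227.8  374.83]
-174 [247.35 392.71]
-164 [271.73 408.73]
-154 [300.22 422.25]
```

View pics/s2.png

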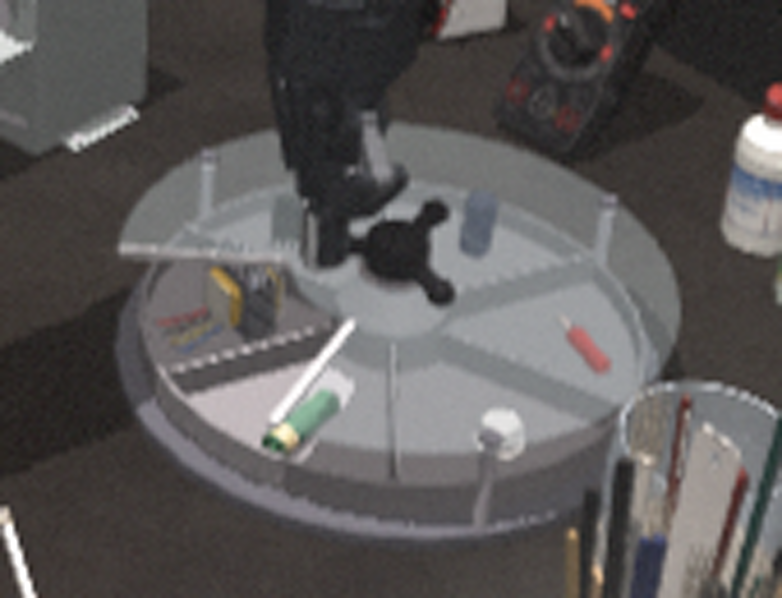

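The turntable followed. The battery's middle is now at (305,418), which is about -153° round the axis, so about 31° more clockwise is needed.

```bash
python3 - <<'E'
from h import *
for a in (-202,-209,-216,-223,-226): arc(a,z=71)
E
```

```text
d -0.09 -0.48 0.25  a -0.001 -0.004 0.144
d 0.02 -0.97 0.26  a -0.001 -0.003 0.266
d 0.18 -1.44 0.26  a -0.001 -0.003 0.388
d 0.39 -1.89 0.26  a -0.002 -0.003 0.510
d 0.50 -2.08 0.26  a -0.002 -0.003 0.563
```

>>> send_rows:
  series:
    - {"ax": 0,"ay": 0,"az": 0.14,"dx": -0.1,"dy": -0.5,"dz": 0.1,"hand": 1}
    - {"ax": 0,"ay": 0,"az": 0.26,"dx": 0,"dy": -1.0,"dz": 0.2,"hand": 1}
    - {"ax": 0,"ay": 0,"az": 0.38,"dx": 0.2,"dy": -1.45,"dz": 0.2,"hand": 1}
    - {"ax": 0,"ay": 0,"az": 0.5,"dx": 0.4,"dy": -1.9,"dz": 0.2,"hand": 1}
    - {"ax": 0,"ay": 0,"az": 0.55,"dx": 0.5,"dy": -2.05,"dz": 0.2,"hand": 1}
    - {"ax": 0,"ay": 0,"az": 0.55,"dx": 0.5,"dy": -2.05,"dz": 0.2,"hand": 1}

```text
clock: 4.2
eef_pos: [602.5, -42.5, 71.7]
tool_rot: [-3.139, -0.002, -0.79]
force: [-0.7, -0.2, 2.9]
width: -0.1
gripper_force: 1.2
```

```bash
python3 - <<'E'
from h import *
st(); import pickle
d=snap("scene","s3.png",(250,200,420,330),4.6)
pickle.dump(d,open("s3.pkl","wb"))
E
```

```text
t 4.2 pos [602.53 -42.52  71.74] rot [-3.14 -0.   -0.79] w -0.10007852132666947 F [-0.72 -0.15  2.94] gf 1.2205730751156807
```

View pics/s3.png

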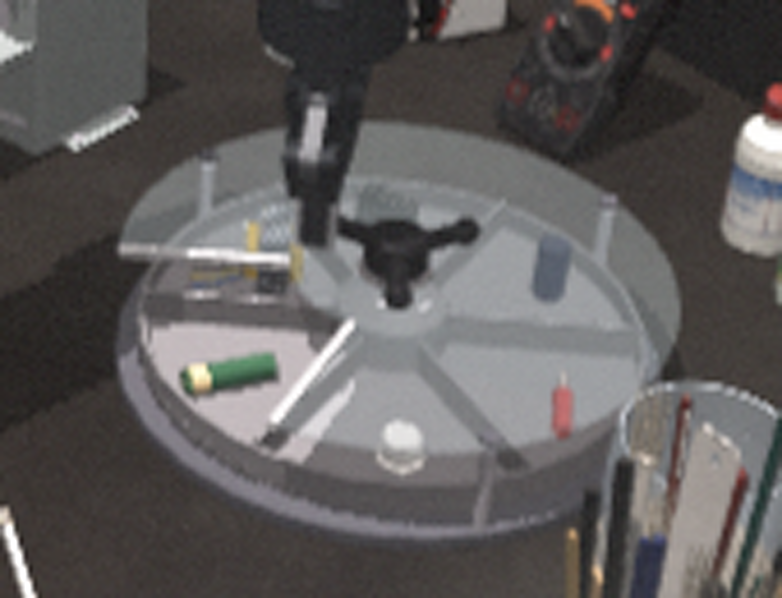

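The battery now lies in the opening with its ends at (188,380) and (272,367). The pocket walls line up with the trims.

```bash
python3 - <<'E'
from h import *
import pickle
d=pickle.load(open("s3.pkl","rb"))
P=lambda c,z:world(d,((c[0]+.5)/4.6-.5+250,(c[1]+.5)/4.6-.5+200),z)
o,i=P((186,380),25),P((272,367),25)
m=(o+i)/2; v=i-o; print(o,i,m,np.hypot(*v[:2]),np.degrees(np.arctan2(v[1],v[0])))
e=m[:2]-C; print(np.hypot(*e),np.degrees(np.arctan2(e[1],e[0])))
row([602.5,-42.5,140],-.1)
row([m[0],m[1],140],np.arctan2(v[1],v[0]))
E
```

```text
[512.29 -55.91  25.  ] [556.8  -69.93  25.  ] [534.55 -62.92  25.  ] 46.66740250988263 -17.477178977353056
96.87928800563273 174.62193548233094
d 0.05 -0.06 -6.87  a -0.002 -0.002 -0.690
d -3.29 6.21 -6.89  a -0.002 -0.001 -0.484
```

>>> send_rows:
  series:
    - {"ax": 0,"ay": 0,"az": 0,"dx": 0,"dy": -0.3,"dz": 0,"hand": 1}
    - {"ax": 0,"ay": 0,"az": 0,"dx": 0,"dy": 0,"dz": -4,"hand": 1}
    - {"ax": 0,"ay": 0,"az": 0,"dx": 0,"dy": 0,"dz": -7,"hand": 1}
    - {"ax": 0,"ay": 0,"az": -0.14,"dx": -3.3,"dy": 6.2,"dz": -7,"hand": 0.4}
    - {"ax": 0,"ay": 0,"az": -0.28,"dx": -3.3,"dy": 6.2,"dz": -7,"hand": 0.4}
    - {"ax": 0,"ay": 0,"az": -0.42,"dx": -3.3,"dy": 6.2,"dz": -7,"hand": 0.4}
    - {"ax": 0,"ay": 0,"az": -0.6,"dx": -3.3,"dy": 6.2,"dz": -7,"hand": 0.4}
    - {"ax": 0,"ay": 0,"az": -0.6,"dx": -3.3,"dy": 6.2,"dz": -7,"hand": 0.4}
    - {"ax": 0,"ay": 0,"az": -0.6,"dx": -3.3,"dy": 6.2,"dz": -7,"hand": 0.4}

```text
clock: 5.15
eef_pos: [533.9, -62.5, 139.8]
tool_rot: [-3.141, -0.0, -0.194]
force: [-0.1, -0.1, -1.5]
width: 51.2
gripper_force: 0.0
```

```bash
python3 - <<'E'
from h import *
import pickle
st()
w=get_image("wrist"); t=get_image("scene"); pickle.dump((w,t),open("w.pkl","wb"))
im=w["pixels"][:,:,::-1]; cv2.imwrite("pics/w1.png",cv2.resize(im,None,fx=1.42,fy=1.42,interpolation=cv2.INTER_CUBIC))
R,tt=np.array(w["R"]),np.array(w["t"]); print(w["mtx"],-R.T@tt,R)
E
```

```text
t 5.15 pos [533.94 -62.53 139.81] rot [-3.14 -0.   -0.19] w 51.2275453496769 F [-0.09 -0.09 -1.54] gf 0.0
[[325.19   0.   281.08]
 [  0.   325.19 210.51]
 [  0.     0.     1.  ]] [614.78 -78.94 282.26] [[-0.19 -0.98 -0.  ]
 [-0.93  0.18  0.32]
 [-0.31  0.06 -0.95]]
```

View pics/w1.png

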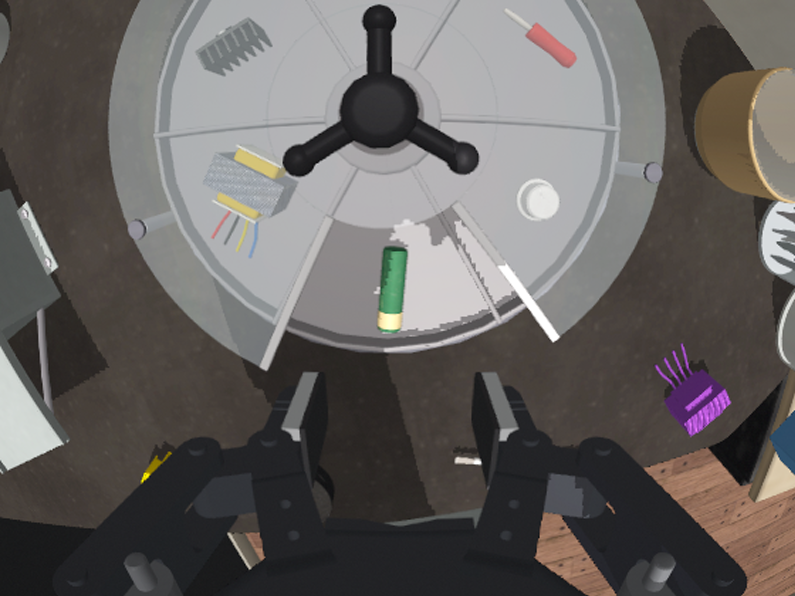

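The wrist view shows the battery alone in the opening, with ends at (395,247) and (390,332), and the hub at (379,107). Nothing else was displaced. I'll locate the battery with the fisheye model.

```bash
cat >> h.py <<'E'
def fish(w,uv,z):
    K,R,t=(np.array(w[k]) for k in("mtx","R","t"))
    x=(uv[0]-K[0,2])/K[0,0]; y=(uv[1]-K[1,2])/K[1,1]; th=np.hypot(x,y)
    r=R.T@np.array([x/th*np.sin(th),y/th*np.sin(th),np.cos(th)]); c=-R.T@t
    return c+r*(z-c[2])/r[2]
E
python3 - <<'E'
from h import *
import pickle
w,_=pickle.load(open("w.pkl","rb"))
P=lambda c,z:fish(w,((c[0]+.5)/1.42-.5,(c[1]+.5)/1.42-.5),z)
print("hub",P((379,107),87))
i,o=P((395,248),27),P((390,332),27); m=(i+o)/2; v=i-o
print(i,o,m,np.hypot(*v[:2]),np.arctan2(v[1],v[0]))
l=P((407,290),25)-P((380,290),25);print("dia",np.hypot(*l[:2]))
y=np.arctan2(v[1],v[0])
row([m[0],m[1],60],y);row([m[0],m[1],20],y)
E
```

```text
hub [634.2  -73.93  87.  ]
[561.08 -65.58  27.  ] [511.44 -52.65  27.  ] [536.26 -59.11  27.  ] 51.29619097283598 -0.2548061909828806
dia 15.772525275845064
d 0.17 -0.39 7.96  a -0.000 0.000 0.061
d 0.17 -0.39 11.96  a -0.000 0.000 0.061
```

>>> send_rows:
  series:
    - {"ax": 0,"ay": 0,"az": 0.06,"dx": 0.2,"dy": -0.4,"dz": 0,"hand": 0.65}
    - {"ax": 0,"ay": 0,"az": 0.06,"dx": 0.2,"dy": -0.4,"dz": 0,"hand": 0.65}
    - {"ax": 0,"ay": 0,"az": 0.06,"dx": 0.2,"dy": -0.4,"dz": 3,"hand": 0.65}
    - {"ax": 0,"ay": 0,"az": 0.06,"dx": 0.2,"dy": -0.4,"dz": 6,"hand": 0.65}
    - {"ax": 0,"ay": 0,"az": 0.06,"dx": 0.2,"dy": -0.4,"dz": 8.5,"hand": 0.65}
    - {"ax": 0,"ay": 0,"az": 0.06,"dx": 0.2,"dy": -0.4,"dz": 10.5,"hand": 0.65}
    - {"ax": 0,"ay": 0,"az": 0.06,"dx": 0.2,"dy": -0.4,"dz": 11.8,"hand": 0.65}
    - {"ax": 0,"ay": 0,"az": 0.06,"dx": 0.2,"dy": -0.4,"dz": 11.8,"hand": 0.65}
    - {"ax": 0,"ay": 0,"az": 0.06,"dx": 0.2,"dy": -0.4,"dz": 11.8,"hand": 0.65}

```text
clock: 6.15
eef_pos: [536.7, -59.3, 22.1]
tool_rot: [3.141, -0.0, -0.252]
force: [0.4, 0.1, -0.0]
width: 29.7
gripper_force: 0.0
```

```bash
python3 - <<'E'
from h import *
st(); row([536.2,-59.1,20.5],-.255)
E
```

```text
t 6.15 pos [536.7  -59.31  22.05] rot [ 3.14 -0.   -0.25] w 29.679039892936107 F [ 0.36  0.12 -0.01] gf 0.0
d -0.05 -0.01 0.16  a 0.000 -0.000 0.003
```

>>> send_rows:
  series:
    - {"ax": 0,"ay": 0,"az": 0,"dx": 0,"dy": 0,"dz": 0.1,"hand": 0.85}
    - {"ax": 0,"ay": 0,"az": 0,"dx": 0,"dy": 0,"dz": 0.1,"hand": 1}
    - {"ax": 0,"ay": 0,"az": 0,"dx": 0,"dy": 0,"dz": 0.1,"hand": 1}
    - {"ax": 0,"ay": 0,"az": 0,"dx": 0,"dy": 0,"dz": 0.1,"hand": 1}
    - {"ax": 0,"ay": 0,"az": 0,"dx": 0,"dy": 0,"dz": 0.1,"hand": 1}

```text
clock: 6.65
eef_pos: [537.3, -59.3, 21.9]
tool_rot: [-3.141, -0.002, -0.252]
force: [-0.2, -0.0, 7.0]
width: 12.7
gripper_force: 60.4
```

```bash
python3 - <<'E'
from h import *
st()
B=np.array([562.7,253.8]);y=.245;u=np.array([np.cos(y),np.sin(y)])
for X,z in((-60,210),(-60,100)): row([*(B+X*u),z],y)
E
```

```text
t 6.65 pos [537.32 -59.31  21.88] rot [-3.14 -0.   -0.25] w 12.651395994341177 F [-0.24 -0.02  7.04] gf 60.37816643714905
d -10.59 -28.10 -18.82  a 0.000 -0.002 -0.497
d -10.61 -28.10 -7.82  a 0.000 -0.002 -0.497
```

The width of 12.7 mm suggests the grip is above the cell's middle. I'll reopen, go a little lower and grip again.

>>> send_rows:
  series:
    - {"ax": 0,"ay": 0,"az": 0,"dx": 0,"dy": 0,"dz": 0,"hand": 0.68}
    - {"ax": 0,"ay": 0,"az": 0,"dx": 0,"dy": 0,"dz": 0,"hand": 0.68}
    - {"ax": 0,"ay": 0,"az": 0,"dx": 0,"dy": 0,"dz": 0.15,"hand": 0.68}
    - {"ax": 0,"ay": 0,"az": 0,"dx": 0,"dy": 0,"dz": 0.15,"hand": 0.68}
    - {"ax": 0,"ay": 0,"az": 0,"dx": 0,"dy": 0,"dz": 0.15,"hand": 0.68}

```text
clock: 7.15
eef_pos: [536.3, -59.2, 19.0]
tool_rot: [3.141, 0.0, -0.252]
force: [-0.2, -0.2, 0.1]
width: 27.3
gripper_force: 0.0
```

```bash
python3 - <<'E'
from h import *
st(); snap("wrist","w2.png",(170,120,400,290),3.4)
E
```

```text
t 7.15 pos [536.25 -59.21  19.03] rot [ 3.14  0.   -0.25] w 27.33641336941925 F [-0.15 -0.17  0.1 ] gf 0.0
```

View pics/w2.png

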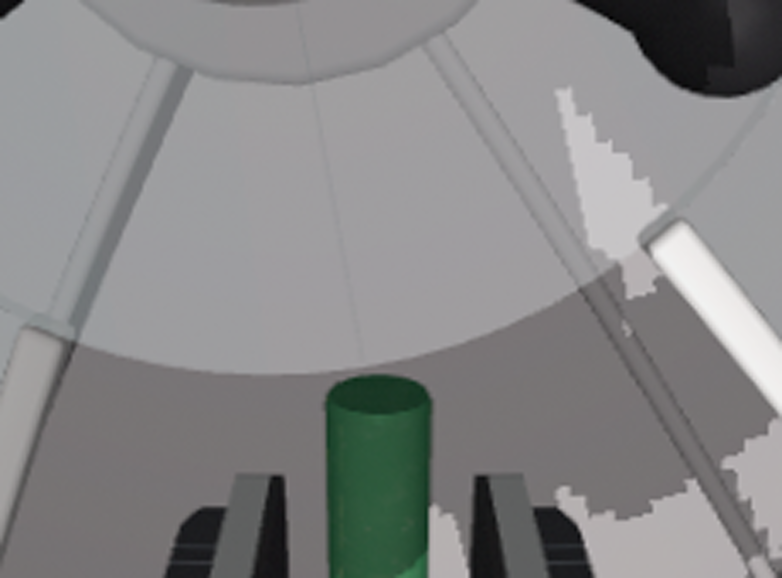

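The battery is centred between the pads and parallel to them, and the tips are clear of the floor. Closing now.

>>> send_rows:
  series:
    - {"ax": 0,"ay": 0,"az": 0,"dx": 0,"dy": 0,"dz": 0,"hand": 0.85}
    - {"ax": 0,"ay": 0,"az": 0,"dx": 0,"dy": 0,"dz": 0,"hand": 1}
    - {"ax": 0,"ay": 0,"az": 0,"dx": 0,"dy": 0,"dz": 0,"hand": 1}
    - {"ax": 0,"ay": 0,"az": 0,"dx": 0,"dy": 0,"dz": 0,"hand": 1}
    - {"ax": 0,"ay": 0,"az": 0,"dx": 0,"dy": 0,"dz": -1,"hand": 1}
    - {"ax": 0,"ay": 0,"az": 0,"dx": 0,"dy": 0,"dz": -3,"hand": 1}
    - {"ax": 0,"ay": 0,"az": 0,"dx": 0,"dy": 0,"dz": -6,"hand": 1}
    - {"ax": 0,"ay": 0,"az": 0,"dx": 0,"dy": 0,"dz": -10,"hand": 1}
    - {"ax": 0,"ay": 0,"az": 0,"dx": 0,"dy": 0,"dz": -14,"hand": 1}
    - {"ax": 0,"ay": 0,"az": 0,"dx": 0,"dy": 0,"dz": -14,"hand": 1}

```text
clock: 8.2
eef_pos: [540.0, -59.8, 164.7]
tool_rot: [-3.14, -0.01, -0.252]
force: [0.1, -0.4, -0.3]
width: 13.1
gripper_force: 59.3
```

```bash
python3 - <<'E'
from h import *
import pickle
st(); w=get_image("wrist"); pickle.dump(w,open("w3.pkl","wb"))
cv2.imwrite("pics/w3.png",cv2.resize(w["pixels"][:,:,::-1],None,fx=1.42,fy=1.42,interpolation=cv2.INTER_CUBIC))
B=np.array([562.7,253.8]);y=.245;u=np.array([np.cos(y),np.sin(y)])
for X,z in((-60,160),(-60,100)): row([*(B+X*u),z],y)
E
```

```text
t 8.2 pos [540.01 -59.84 164.66] rot [-3.14 -0.01 -0.25] w 13.114324458161756 F [ 0.14 -0.44 -0.3 ] gf 59.33345317840576
d -10.73 -28.07 0.20  a 0.000 -0.006 -0.497
d -10.77 -28.07 6.20  a 0.000 -0.006 -0.497
```

View pics/w3.png

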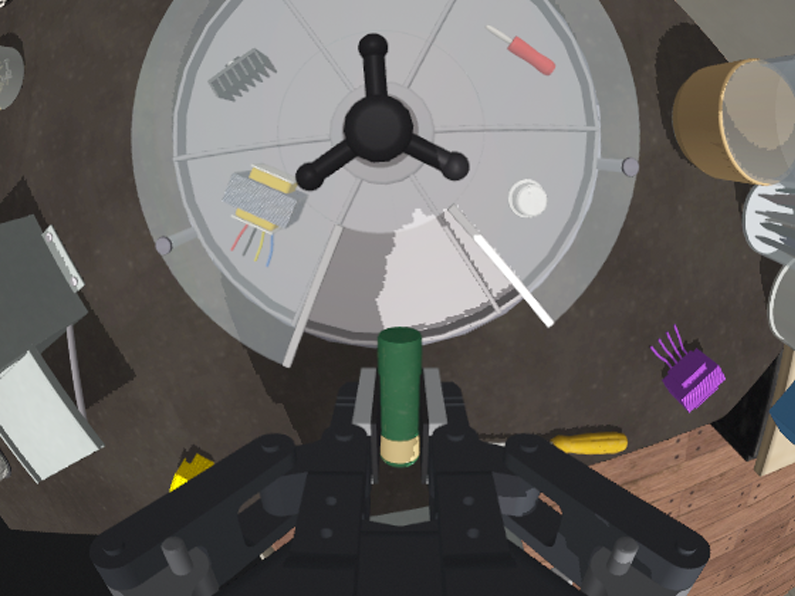

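The battery is held and the other parts are still in place. I'll carry it over to the sill.

>>> send_rows:
  series:
    - {"ax": 0,"ay": 0,"az": -0.1,"dx": -10.7,"dy": -28.1,"dz": 0,"hand": 1}
    - {"ax": 0,"ay": 0,"az": -0.2,"dx": -10.7,"dy": -28.1,"dz": 0,"hand": 1}
    - {"ax": 0,"ay": 0,"az": -0.3,"dx": -10.7,"dy": -28.1,"dz": 0,"hand": 1}
    - {"ax": 0,"ay": 0,"az": -0.4,"dx": -10.7,"dy": -28.1,"dz": 0,"hand": 1}
    - {"ax": 0,"ay": 0,"az": -0.5,"dx": -10.7,"dy": -28.1,"dz": 0,"hand": 1}
    - {"ax": 0,"ay": 0,"az": -0.5,"dx": -10.7,"dy": -28.1,"dz": 0,"hand": 1}
    - {"ax": 0,"ay": 0,"az": -0.5,"dx": -10.7,"dy": -28.1,"dz": 0,"hand": 1}
    - {"ax": 0,"ay": 0,"az": -0.5,"dx": -10.7,"dy": -28.1,"dz": 0,"hand": 1}

```text
clock: 9.05
eef_pos: [501.4, 241.0, 158.0]
tool_rot: [3.141, 0.002, 0.252]
force: [0.1, -1.3, 0.7]
width: 13.2
gripper_force: 59.3
```

```bash
python3 - <<'E'
from h import *
import pickle
st(); w=get_image("wrist"); pickle.dump(w,open("w4.pkl","wb"))
cv2.imwrite("pics/w4.png",cv2.resize(w["pixels"][:,:,::-1],None,fx=1.42,fy=1.42,interpolation=cv2.INTER_CUBIC))
E
```

```text
t 9.05 pos [501.45 240.99 158.01] rot [3.14 0.   0.25] w 13.221448493674085 F [ 0.07 -1.31  0.69] gf 59.3448007106781
```

View pics/w4.png

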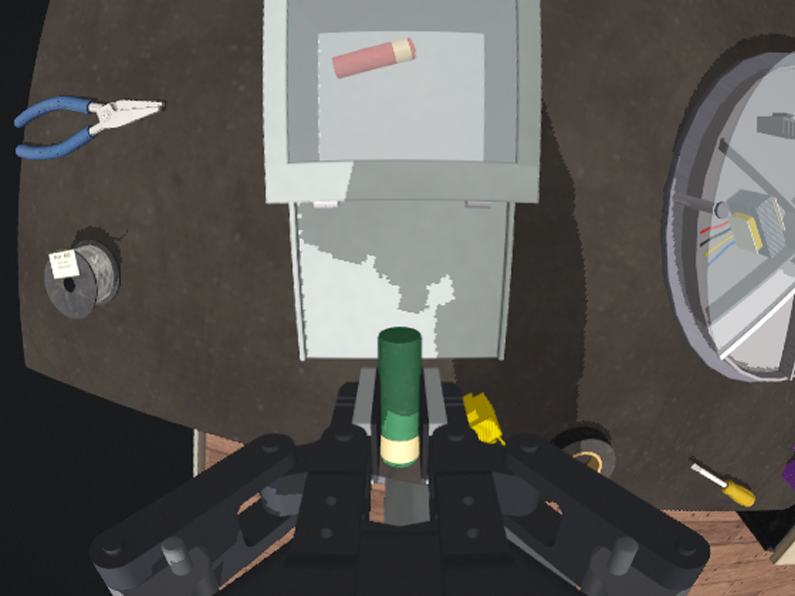

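The tool is square to the box. The front top corners are at (266,203) and (540,201), and the sill's outer corners are at (301,359) and (506,358).

```bash
python3 - <<'E'
from h import *
import pickle
w=pickle.load(open("w4.pkl","rb"))
P=lambda c,z:fish(w,((c[0]+.5)/1.42-.5,(c[1]+.5)/1.42-.5),z)
l,r,sl,sr=P((266,203),119.5),P((540,201),119.5),P((301,359),78),P((506,358),78)
print(l,r,sl,sr)
f=(l+r)/2; s=(sl+sr)/2; v=f-s; print("front",f,"sill",s,"len",np.hypot(*v[:2]),np.arctan2(v[1],v[0]),"w",np.hypot(*(l-r)[:2]),"yaw",np.arctan2(-(l-r)[0],(l-r)[1]),np.arctan2(-(sl-sr)[0],(sl-sr)[1]))
tip=P((400,333),165);print("celltip",tip)
y=.25;u=np.array([np.cos(y),np.sin(y)])
for X,z in((-42,120),(-42,77)): row([*(f[:2]+X*u),z],y)
E
```

```text
[548.5  307.92 119.5 ] [576.89 201.35 119.5 ] [462.17 285.51  78.  ] [490.43 177.67  78.  ]
front [562.7  254.64 119.5 ] sill [476.3  231.59  78.  ] len 89.41608076825729 0.26063556365755364 w 110.28741106904711 yaw 0.2603923649734504 0.256337377508201
celltip [526.31 246.65 165.  ]
d 2.07 -0.04 3.81  a 0.001 0.002 -0.002
d 2.08 -0.04 8.11  a 0.001 0.002 -0.002
```

>>> send_rows:
  series:
    - {"ax": 0,"ay": 0,"az": -0.01,"dx": 2.1,"dy": 0,"dz": 3,"hand": 1}
    - {"ax": 0,"ay": 0,"az": -0.01,"dx": 2.1,"dy": 0,"dz": 5.5,"hand": 1}
    - {"ax": 0,"ay": 0,"az": -0.01,"dx": 2.1,"dy": 0,"dz": 7,"hand": 1}
    - {"ax": 0,"ay": 0,"az": -0.01,"dx": 2.1,"dy": 0,"dz": 7.7,"hand": 1}
    - {"ax": 0,"ay": 0,"az": -0.01,"dx": 2.1,"dy": 0,"dz": 7.7,"hand": 1}
    - {"ax": 0,"ay": 0,"az": -0.01,"dx": 2.1,"dy": 0,"dz": 7.7,"hand": 1}

```text
clock: 9.7
eef_pos: [523.9, 243.9, 82.8]
tool_rot: [3.141, -0.001, 0.256]
force: [-1.1, 0.1, -0.8]
width: 13.0
gripper_force: 59.3
```

```bash
python3 - <<'E'
from h import *
st()
B=np.array([562.7,254.4]);y=.258;u=np.array([np.cos(y),np.sin(y)])
row([*(B-42*u),76.5],y)
E
```

```text
t 9.7 pos [523.87 243.92  82.76] rot [ 3.14 -0.    0.26] w 12.972402594059217 F [-1.08  0.07 -0.79] gf 59.349791407585144
d -0.18 -0.02 0.63  a 0.000 -0.001 -0.002
```

>>> send_rows:
  series:
    - {"ax": 0,"ay": 0,"az": 0,"dx": 0,"dy": 0,"dz": 0.2,"hand": 1}
    - {"ax": 0,"ay": 0,"az": 0,"dx": 0,"dy": 0,"dz": 0.4,"hand": 1}
    - {"ax": 0,"ay": 0,"az": 0,"dx": 0,"dy": 0,"dz": 0.5,"hand": 1}
    - {"ax": 0,"ay": 0,"az": 0,"dx": 0,"dy": 0,"dz": 0.5,"hand": 1}
    - {"ax": 0,"ay": 0,"az": 0,"dx": 0,"dy": 0,"dz": 0.5,"hand": 1}

```text
clock: 10.2
eef_pos: [523.3, 244.9, 77.3]
tool_rot: [-3.142, -0.0, 0.258]
force: [0.8, -0.4, 0.2]
width: 12.9
gripper_force: 59.3
```

>>> send_rows:
  series:
    - {"ax": 0,"ay": 0,"az": 0,"dx": 0,"dy": 0,"dz": 0.1,"hand": 1}
    - {"ax": 0,"ay": 0,"az": 0,"dx": 0,"dy": 0,"dz": 0.1,"hand": 1}
    - {"ax": 0,"ay": 0,"az": 0,"dx": 0,"dy": 0,"dz": 0.1,"hand": 1}

```text
clock: 10.5
eef_pos: [523.4, 244.9, 76.4]
tool_rot: [-3.141, -0.0, 0.258]
force: [0.8, -0.4, 1.9]
width: 12.6
gripper_force: 59.6
```

>>> send_rows:
  series:
    - {"ax": 0,"ay": 0,"az": 0,"dx": 0,"dy": 0,"dz": 0,"hand": 0.8}
    - {"ax": 0,"ay": 0,"az": 0,"dx": 0,"dy": 0,"dz": 0,"hand": 0.65}
    - {"ax": 0,"ay": 0,"az": 0,"dx": 0,"dy": 0,"dz": 0,"hand": 0.65}
    - {"ax": 0,"ay": 0,"az": 0,"dx": 0,"dy": 0,"dz": -1,"hand": 0.65}
    - {"ax": 0,"ay": 0,"az": 0,"dx": 0,"dy": 0,"dz": -4,"hand": 0.65}
    - {"ax": 0,"ay": 0,"az": 0,"dx": 0,"dy": 0,"dz": -6,"hand": 0.65}
    - {"ax": 0,"ay": 0,"az": 0,"dx": -5,"dy": 0,"dz": -6,"hand": 1}
    - {"ax": 0,"ay": 0,"az": 0,"dx": -5,"dy": 0,"dz": -6,"hand": 1}
    - {"ax": 0,"ay": 0,"az": 0,"dx": -5,"dy": 0,"dz": -6,"hand": 1}

```text
clock: 11.4
eef_pos: [473.6, 231.7, 136.9]
tool_rot: [-3.142, 0.001, 0.258]
force: [1.1, -0.2, 0.6]
width: 0.1
gripper_force: 0.0
```

```bash
python3 - <<'E'
from h import *
import pickle
st(); w=get_image("wrist"); pickle.dump(w,open("w5.pkl","wb"))
cv2.imwrite("pics/w5.png",cv2.resize(w["pixels"][:,:,::-1],None,fx=1.42,fy=1.42,interpolation=cv2.INTER_CUBIC))
B=np.array([562.7,254.4]);y=.258;u=np.array([np.cos(y),np.sin(y)])
for X,z in((-88,110),(-88,79),(-70,79),(-50,79),(-30,79),(-13,79)):row([*(B+X*u),z],y,.25)
E
```

```text
t 11.4 pos [473.57 231.65 136.9 ] rot [-3.14  0.    0.26] w 0.09893583742319892 F [ 1.15 -0.18  0.61] gf 0.0
d 0.20 0.10 2.70  a -0.000 0.248 0.000
d 0.20 0.10 5.80  a -0.000 0.248 0.000
d 2.00 0.10 5.81  a -0.000 0.248 0.000
d 4.00 0.10 5.81  a -0.000 0.248 0.000
d 6.00 0.10 5.81  a -0.000 0.248 0.000
d 7.70 0.10 5.81  a -0.000 0.248 0.000
```

View pics/w5.png

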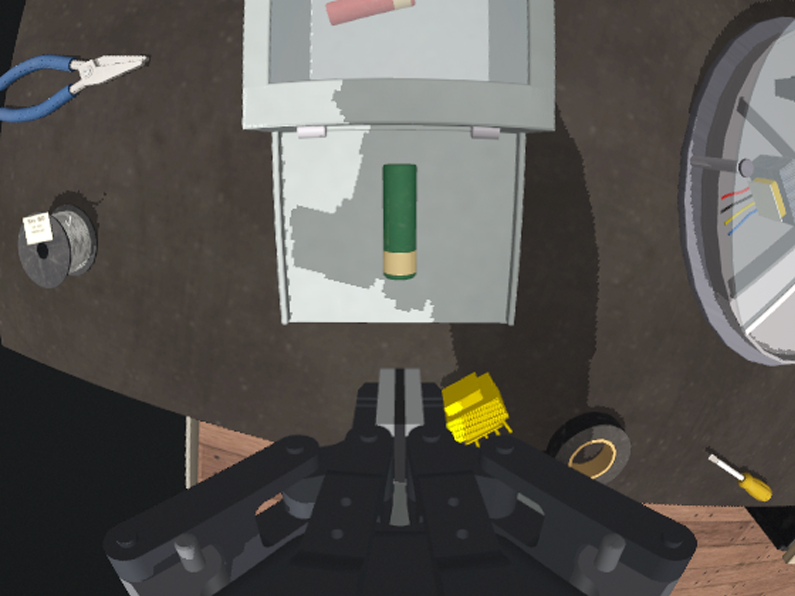

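The battery lies square and centred on the sill, from (400,164) to (400,278), in line with the closed fingers. Next: tilt, lower behind it and push.

>>> send_rows:
  series:
    - {"ax": 0,"ay": 0.125,"az": 0,"dx": 0.2,"dy": 0,"dz": 2,"hand": 1}
    - {"ax": 0,"ay": 0.25,"az": 0,"dx": 0.2,"dy": 0,"dz": 4,"hand": 1}
    - {"ax": 0,"ay": 0.25,"az": 0,"dx": 0.2,"dy": 0,"dz": 5.4,"hand": 1}
    - {"ax": 0,"ay": 0.25,"az": 0,"dx": 0.2,"dy": 0,"dz": 5.7,"hand": 1}
    - {"ax": 0,"ay": 0.25,"az": 0,"dx": 0.2,"dy": 0,"dz": 5.7,"hand": 1}
    - {"ax": 0,"ay": 0.25,"az": 0,"dx": 0.2,"dy": 0,"dz": 5.7,"hand": 1}

```text
clock: 12.05
eef_pos: [483.6, 236.2, 88.2]
tool_rot: [3.134, -0.234, 0.265]
force: [0.2, 2.5, 0.1]
width: 0.0
gripper_force: 0.0
```

```bash
python3 - <<'E'
from h import *
st()
B=np.array([562.7,254.4]);y=.258;u=np.array([np.cos(y),np.sin(y)])
for X,z in((-70,79),(-50,79),(-30,79),(-20,79),(-10,79)):row([*(B+X*u),z],y,.25)
E
```

```text
t 12.05 pos [483.62 236.21  88.23] rot [ 3.13 -0.23  0.26] w 0.04625059226919352 F [0.16 2.49 0.05] gf 0.0
d 0.86 0.26 1.16  a 0.006 0.016 0.007
d 2.81 0.27 1.62  a 0.006 0.016 0.007
d 4.76 0.28 2.08  a 0.006 0.016 0.007
d 5.73 0.28 2.32  a 0.006 0.016 0.007
d 6.70 0.29 2.55  a 0.006 0.016 0.007
```

>>> send_rows:
  series:
    - {"ax": 0,"ay": 0,"az": 0,"dx": 0,"dy": 0,"dz": 0,"hand": 1}
    - {"ax": 0,"ay": 0,"az": 0,"dx": 0,"dy": 0,"dz": 0,"hand": 1}
    - {"ax": 0,"ay": 0,"az": 0,"dx": 0,"dy": 0,"dz": 0,"hand": 1}

```text
clock: 12.35
eef_pos: [483.3, 236.7, 88.9]
tool_rot: [3.139, -0.234, 0.255]
force: [0.3, 0.8, -0.1]
width: 0.1
gripper_force: 0.0
```

```bash
python3 - <<'E'
from h import *
st()
B=np.array([562.7,254.4]);y=.258;u=np.array([np.cos(y),np.sin(y)])
print(u@(np.array(read_state()['eef_pos'])[:2]-B))
for X,z in((-70,79),(-50,79),(-30,79),(-20,79),(-10,79)):row([*(B+X*u),z],y,.25)
E
```

```text
t 12.35 pos [483.27 236.74  88.88] rot [ 3.14 -0.23  0.26] w 0.05593235425404198 F [ 0.35  0.79 -0.11] gf 0.0
-81.30451926159118
d 0.87 0.31 1.22  a 0.003 0.016 -0.003
d 2.82 0.31 1.69  a 0.003 0.016 -0.003
d 4.76 0.30 2.15  a 0.003 0.016 -0.003
d 5.74 0.30 2.38  a 0.003 0.016 -0.003
d 6.71 0.29 2.61  a 0.003 0.016 -0.003
```

```bash
python3 - <<'E'
from h import *
print(np.array(read_state()['qpos']))
E
```

```text
[-0.85  0.68  0.44  2.17 -1.1   0.23 -0.78]
```

The arm is at the limits of joints 5 and 6, so I'll push with the tool pointing straight down instead.

```bash
python3 - <<'E'
from h import *
B=np.array([562.7,254.4]);y=.258;u=np.array([np.cos(y),np.sin(y)])
for X,z in((-86,90),(-86,77.5)):row([*(B+X*u),z],y,0)
E
```

```text
d -0.43 0.32 -0.22  a 0.002 -0.234 -0.003
d -0.72 0.32 1.00  a 0.002 -0.234 -0.003
```

>>> send_rows:
  series:
    - {"ax": 0,"ay": -0.12,"az": 0,"dx": -0.4,"dy": 0.3,"dz": -0.3,"hand": 1}
    - {"ax": 0,"ay": -0.235,"az": 0,"dx": -0.4,"dy": 0.3,"dz": -0.3,"hand": 1}
    - {"ax": 0,"ay": -0.235,"az": 0,"dx": -0.4,"dy": 0.3,"dz": -0.3,"hand": 1}
    - {"ax": 0,"ay": -0.235,"az": 0,"dx": -0.4,"dy": 0.3,"dz": -0.3,"hand": 1}

```text
clock: 12.75
eef_pos: [479.8, 232.1, 90.2]
tool_rot: [3.137, -0.001, 0.256]
force: [0.3, 0.1, -1.3]
width: -0.1
gripper_force: 0.0
```

```bash
python3 - <<'E'
from h import *
st(); print(np.array(read_state()['qpos']))
B=np.array([562.7,254.4]);y=.258;u=np.array([np.cos(y),np.sin(y)])
print(u@(np.array(read_state()['eef_pos'])[:2]-B))
for X,z in((-86,77.5),(-66,77.5),(-46,77.5),(-26,77.5),(-13,77.5)):row([*(B+X*u),z],y,0)
E
```

```text
t 12.75 pos [479.83 232.12  90.22] rot [ 3.14 -0.    0.26] w -0.05864981648396244 F [ 0.31  0.14 -1.32] gf 0.0
[-0.96  0.8   0.73  1.98 -0.84  0.69 -1.01]
-85.80830689800855
d -0.02 -0.05 1.27  a 0.004 -0.001 -0.002
d 1.98 -0.05 1.27  a 0.004 -0.001 -0.002
d 3.98 -0.05 1.27  a 0.004 -0.001 -0.002
d 5.98 -0.05 1.28  a 0.004 -0.001 -0.002
d 7.28 -0.06 1.28  a 0.004 -0.001 -0.002
```

>>> send_rows:
  series:
    - {"ax": 0,"ay": 0,"az": 0,"dx": 0,"dy": 0,"dz": 0.8,"hand": 1}
    - {"ax": 0,"ay": 0,"az": 0,"dx": 0,"dy": 0,"dz": 1.2,"hand": 1}
    - {"ax": 0,"ay": 0,"az": 0,"dx": 0,"dy": 0,"dz": 1.2,"hand": 1}
    - {"ax": 0,"ay": 0,"az": 0,"dx": 0.8,"dy": 0,"dz": 1.2,"hand": 1}
    - {"ax": 0,"ay": 0,"az": 0,"dx": 1.6,"dy": 0,"dz": 1.2,"hand": 1}
    - {"ax": 0,"ay": 0,"az": 0,"dx": 2.4,"dy": 0,"dz": 1.2,"hand": 1}
    - {"ax": 0,"ay": 0,"az": 0,"dx": 3.2,"dy": 0,"dz": 1.2,"hand": 1}
    - {"ax": 0,"ay": 0,"az": 0,"dx": 4,"dy": 0,"dz": 1.2,"hand": 1}
    - {"ax": 0,"ay": 0,"az": 0,"dx": 4.6,"dy": 0,"dz": 1.2,"hand": 1}
    - {"ax": 0,"ay": 0,"az": 0,"dx": 4.6,"dy": 0,"dz": 1.2,"hand": 1}

```text
clock: 13.75
eef_pos: [524.2, 243.7, 78.4]
tool_rot: [3.137, 0.001, 0.257]
force: [0.6, 0.6, 0.1]
width: -0.0
gripper_force: 0.0
```

```bash
python3 - <<'E'
from h import *
st()
B=np.array([562.7,254.4]);y=.258;u=np.array([np.cos(y),np.sin(y)])
print(u@(np.array(read_state()['eef_pos'])[:2]-B))
for X,z in((-26,77.5),(-13,77.5)):row([*(B+X*u),z],y,0)
E
```

```text
t 13.75 pos [524.25 243.66  78.38] rot [3.14 0.   0.26] w -0.009653664494915488 F [0.61 0.58 0.06] gf 0.0
-39.91941756753005
d 1.39 -0.06 0.09  a 0.005 0.001 -0.001
d 2.69 -0.06 0.08  a 0.005 0.001 -0.001
```

>>> send_rows:
  series:
    - {"ax": 0,"ay": 0,"az": 0,"dx": 0.8,"dy": 0,"dz": 0,"hand": 1}
    - {"ax": 0,"ay": 0,"az": 0,"dx": 1.5,"dy": 0,"dz": 0,"hand": 1}
    - {"ax": 0,"ay": 0,"az": 0,"dx": 2.1,"dy": 0,"dz": 0,"hand": 1}
    - {"ax": 0,"ay": 0,"az": 0,"dx": 2.5,"dy": 0,"dz": 0,"hand": 1}
    - {"ax": 0,"ay": 0,"az": 0,"dx": 2.6,"dy": 0,"dz": 0,"hand": 1}
    - {"ax": 0,"ay": 0,"az": 0,"dx": 2.6,"dy": 0,"dz": 0,"hand": 1}

```text
clock: 14.35
eef_pos: [548.3, 250.1, 78.3]
tool_rot: [3.137, 0.003, 0.257]
force: [-0.0, 0.9, -0.7]
width: 0.3
gripper_force: 0.0
```

```bash
python3 - <<'E'
from h import *
st()
B=np.array([562.7,254.4]);y=.258;u=np.array([np.cos(y),np.sin(y)])
print(u@(np.array(read_state()['eef_pos'])[:2]-B))
a=get_image("wrist")["pixels"]; b=get_image("scene")["pixels"][150:240,200:300]
b=cv2.resize(b,(467,420),interpolation=cv2.INTER_CUBIC)
im=np.hstack([a[:,150:450],b])[:,:,::-1]; cv2.imwrite("pics/v.png",im)
E
```

```text
t 14.35 pos [548.3  250.07  78.27] rot [3.14 0.   0.26] w 0.34371066408955486 F [-0.02  0.89 -0.73] gf 0.0
-15.02809064707251
```

View pics/v.png

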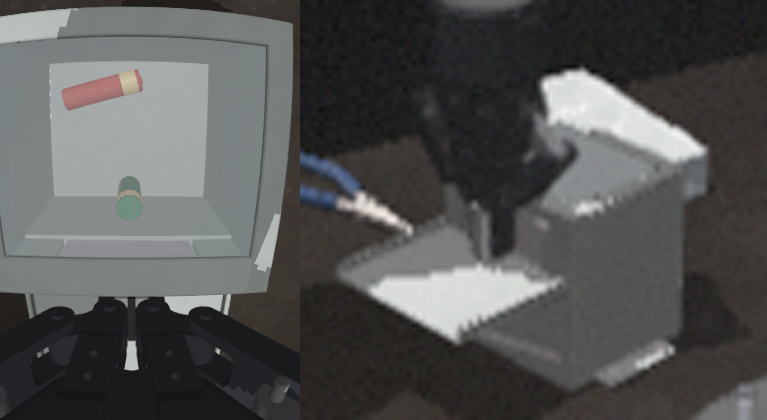

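The battery has gone over the edge and is inside the box. I have now gone past the 10-picture allowance (12 viewed), so from here I'll check by numbers only. Retracting.

>>> send_rows:
  series:
    - {"ax": 0,"ay": 0,"az": 0,"dx": -1.5,"dy": 0,"dz": 0,"hand": 1}
    - {"ax": 0,"ay": 0,"az": 0,"dx": -3,"dy": 0,"dz": -1,"hand": 1}
    - {"ax": 0,"ay": 0,"az": 0,"dx": -4,"dy": 0,"dz": -4,"hand": 1}
    - {"ax": 0,"ay": 0,"az": 0,"dx": -5,"dy": 0,"dz": -8,"hand": 1}
    - {"ax": 0,"ay": 0,"az": 0,"dx": -5,"dy": 0,"dz": -8,"hand": 1}
    - {"ax": 0,"ay": 0,"az": 0,"dx": -5,"dy": 0,"dz": -8,"hand": 1}
    - {"ax": 0,"ay": 0,"az": 0,"dx": -5,"dy": 0,"dz": -8,"hand": 1}
    - {"ax": 0,"ay": 0,"az": 0,"dx": -5,"dy": 0,"dz": -8,"hand": 1}

```text
clock: 15.25
eef_pos: [499.4, 237.7, 157.4]
tool_rot: [3.137, 0.004, 0.257]
force: [-0.4, -0.2, -0.8]
width: 0.2
gripper_force: 0.0
```

```bash
python3 - <<'E'
from h import *
st()
w=get_image("wrist"); im=w["pixels"].astype(int)
g=(im[:,:,1]-im[:,:,0]>18)&(im[:,:,1]-im[:,:,2]>8)
n,l,s,c=cv2.connectedComponentsWithStats(g.astype(np.uint8))
B=np.array([562.7,254.4]);y=.258;u=np.array([np.cos(y),np.sin(y)]);v=np.array([-u[1],u[0]])
for k in range(1,n):
  if s[k,4]>15:
    for z in(13,50,82):
      p=fish(w,c[k],z)[:2]-B; print(s[k],c[k],"z",z,"box xy",u@p,v@p)
E
```

```text
t 15.25 pos [499.45 237.7  157.35] rot [3.14 0.   0.26] w 0.16749070502056107 F [-0.36 -0.17 -0.8 ] gf 0.0
[271 101  18   7  92] [279.42 104.62] z 13 box xy 16.697220927146592 0.20080567315476563
[271 101  18   7  92] [279.42 104.62] z 50 box xy 16.807181641051653 0.17992660377070455
[271 101  18   7  92] [279.42 104.62] z 82 box xy 16.902282799023588 0.16186903024933363
```

>>> send_rows:
  series:
    - {"ax": 0,"ay": 0,"az": 0,"dx": -4,"dy": -4,"dz": -5,"hand": 1}
    - {"ax": 0,"ay": 0,"az": 0,"dx": -4,"dy": -8,"dz": -10,"hand": 1}
    - {"ax": 0,"ay": 0,"az": 0,"dx": -4,"dy": -12,"dz": -15,"hand": 1}
    - {"ax": 0,"ay": 0,"az": 0,"dx": -4,"dy": -12,"dz": -20,"hand": 1}
    - {"ax": 0,"ay": 0,"az": 0,"dx": -4,"dy": -12,"dz": -20,"hand": 1}
    - {"ax": 0,"ay": 0,"az": 0,"dx": -4,"dy": -12,"dz": -20,"hand": 1}

```text
clock: 15.9
eef_pos: [433.0, 347.9, 362.5]
tool_rot: [3.141, -0.005, 0.261]
force: [-0.0, -0.6, -0.3]
width: -0.2
gripper_force: 0.0
```

```bash
python3 - <<'E'
from h import *
import pickle
st()
a0,b0=pickle.load(open("cams0.pkl","rb")); b=get_image("scene"); a=get_image("top"); w=get_image("wrist")
B=np.array([562.7,254.4]);y=.258;u=np.array([np.cos(y),np.sin(y)]);v=np.array([-u[1],u[0]])
X=lambda x,yy,z:[*(B+x*u+yy*v),z]
q=np.array([proj(b,X(0,yy,z)) for yy,z in((28,105),(-28,105),(-28,78),(28,78))]); print("flap quad",q)
m=np.zeros((420,560),np.uint8); cv2.fillPoly(m,[q.round().astype(int)],1)
g=lambda d:cv2.cvtColor(d["pixels"],cv2.COLOR_RGB2GRAY).astype(int)
print("flap mean before/after",g(b0)[m>0].mean(),g(b)[m>0].mean(),"mean|diff|",abs(g(b)-g(b0))[m>0].mean())
for name,d0,d in(("scene",b0,b),("top",a0,a)):
  df=(abs(g(d)-g(d0))>35).astype(np.uint8); n,l,s,c=cv2.connectedComponentsWithStats(df)
  print(name,[(*map(int,s[k]),) for k in range(1,n) if s[k,4]>20])
im=w["pixels"].astype(int); gg=(im[:,:,1]-im[:,:,0]>18)&(im[:,:,1]-im[:,:,2]>8)
n,l,s,c=cv2.connectedComponentsWithStats(gg.astype(np.uint8))
for k in range(1,n):
  if s[k,4]>15:
    p=fish(w,c[k],13)[:2]-B; print("green",s[k],"box xy z13",u@p,v@p)
np.save("b.npy",b["pixels"])
E
```

```text
t 15.9 pos [432.98 347.86 362.48] rot [ 3.14 -0.01  0.26] w -0.2154808009001538 F [-0.04 -0.63 -0.28] gf 0.0
flap quad [[237.77 190.96]
 [251.58 197.59]
 [251.63 206.05]
 [237.97 199.29]]
flap mean before/after 121.34814814814816 116.38518518518518 mean|diff| 4.977777777777778
scene [(0, 0, 124, 124, 10151), (156, 0, 34, 21, 630), (194, 0, 344, 305, 40430), (161, 26, 27, 7, 156), (0, 54, 82, 202, 7112), (186, 59, 9, 13, 35), (174, 88, 12, 16, 72), (231, 174, 29, 13, 88), (208, 196, 28, 16, 155), (0, 216, 38, 71, 499), (30, 236, 31, 37, 275), (0, 241, 6, 11, 36), (318, 242, 16, 15, 115), (407, 242, 13, 13, 123), (422, 243, 14, 18, 115), (335, 244, 7, 5, 25), (343, 247, 14, 14, 131), (367, 254, 8, 12, 66), (320, 256, 10, 8, 48), (304, 256, 173, 164, 9831), (292, 258, 13, 7, 77), (306, 259, 7, 5, 25), (283, 263, 7, 5, 22), (331, 262, 9, 6, 37), (419, 262, 12, 8, 39), (300, 266, 19, 5, 34), (282, 271, 37, 14, 197), (370, 273, 11, 6, 47), (389, 274, 4, 13, 30), (319, 280, 6, 5, 21), (341, 281, 14, 16, 46), (302, 285, 17, 13, 70), (395, 286, 6, 22, 43), (332, 292, 7, 6, 35), (101, 294, 23, 24, 284), (348, 298, 6, 6, 21), (259, 350, 8, 8, 41), (293, 354, 23, 14, 146), (87, 357, 33, 16, 185), (122, 356, 32, 19, 293), (295, 364, 12, 8, 35), (468, 414, 12, 6, 56)]
top [(342, 154, 8, 7, 44), (359, 165, 8, 7, 39), (310, 167, 11, 7, 55), (341, 172, 15, 14, 100), (306, 174, 5, 7, 30), (199, 179, 26, 69, 523), (326, 180, 11, 16, 99), (346, 191, 10, 10, 57), (341, 194, 6, 11, 49), (324, 204, 10, 25, 34), (361, 207, 8, 6, 33), (333, 208, 12, 15, 59), (48, 240, 112, 180, 13805), (149, 247, 18, 13, 98), (133, 248, 17, 5, 39), (457, 259, 27, 15, 208), (402, 262, 13, 13, 102), (454, 284, 26, 17, 202), (542, 327, 18, 21, 254), (267, 350, 28, 16, 253), (338, 350, 19, 15, 163), (284, 367, 8, 6, 24), (337, 367, 7, 22, 92), (292, 378, 3, 14, 39)]
```

The flap area matches its shut look from before. One more numeric check from above the box will show how deep the cell lies.

```bash
python3 - <<'E'
from h import *
B=np.array([562.7,254.4]);y=.258;u=np.array([np.cos(y),np.sin(y)])
row([*(B-10*u),260],y)
E
```

```text
d 9.53 12.00 9.72  a 0.005 0.004 -0.001
```

>>> send_rows:
  series:
    - {"ax": 0,"ay": 0,"az": 0,"dx": 9.5,"dy": 12,"dz": 9.5,"hand": 1}
    - {"ax": 0,"ay": 0,"az": 0,"dx": 9.5,"dy": 12,"dz": 9.5,"hand": 1}
    - {"ax": 0,"ay": 0,"az": 0,"dx": 9.5,"dy": 12,"dz": 9.5,"hand": 1}
    - {"ax": 0,"ay": 0,"az": 0,"dx": 9.5,"dy": 12,"dz": 9.5,"hand": 1}
    - {"ax": 0,"ay": 0,"az": 0,"dx": 9.5,"dy": 12,"dz": 9.5,"hand": 1}
    - {"ax": 0,"ay": 0,"az": 0,"dx": 9.5,"dy": 12,"dz": 9.5,"hand": 1}

```text
clock: 16.65
eef_pos: [552.7, 250.9, 261.5]
tool_rot: [3.137, 0.006, 0.254]
force: [1.0, 0.5, 0.1]
width: -0.1
gripper_force: 0.0
```

```bash
python3 - <<'E'
from h import *
st(); w=get_image("wrist"); im=w["pixels"].astype(int)
print("cam",-np.array(w["R"]).T@np.array(w["t"]))
g=(im[:,:,1]-im[:,:,0]>10)&(im[:,:,1]-im[:,:,2]>4)
n,l,s,c=cv2.connectedComponentsWithStats(g.astype(np.uint8))
B=np.array([562.7,254.4]);y=.258;u=np.array([np.cos(y),np.sin(y)]);v=np.array([-u[1],u[0]])
for k in range(1,n):
  if s[k,4]>15:
    x0,y0,ww,hh,A=s[k]
    for z in(6,56,89):
      e=[fish(w,p,z)[:2]-B for p in((x0,c[k][1]),(x0+ww,c[k][1]),(c[k][0],y0),(c[k][0],y0+hh))]
      print(s[k],"z",z,"width",np.hypot(*(e[1]-e[0])),"x range",u@e[3],u@e[2],"y",v@e[0],v@e[1])
cv2.imwrite("pics/final.png",w["pixels"][:,:,::-1])
E
```

```text
t 16.65 pos [552.71 250.88 261.52] rot [3.14 0.01 0.25] w -0.08075633319647 F [0.99 0.45 0.08] gf 0.0
cam [633.25 271.93 403.45]
[275 147  10   5  31] z 6 width 12.269444054692487 x range 12.431387564198653 18.668715602598176 y 4.772047126772108 -7.497242269764651
[275 147  10   5  31] z 56 width 10.725930414154249 x range 20.0113949041316 25.46405813906765 y 4.039701628173869 -6.686093584042219
[275 147  10   5  31] z 89 width 9.707211411399033 x range 25.01419974848728 29.94898421313742 y 3.556353599099063 -6.1507354514654065
[273 152  13  13 141] z 6 width 16.050381703806195 x range -3.9272510638747113 12.43415006572193 y 7.334458929460078 -8.715700362892967
[273 152  13  13 141] z 56 width 14.031220690052244 x range 5.710696452525261 20.0138098790054 y 6.279758354910986 -7.751267903367564
[273 152  13  13 141] z 89 width 12.698574420974687 x range 12.071741813349147 25.016385355772393 y 5.583655975708618 -7.1147424800808166
```

The 14 mm round end at z ≈ 56 shows the cell standing on the box floor, well below the sill and clear of the flap.

```bash
python3 -c "
from cell import finish_job; print(finish_job())"
```

```text
the job is handed in; nothing more can be done
None
```

The battery is posted and standing inside the used-cell box with the flap shut, checked from image measurements; the job was handed in at about 16.7 s, no other part was seen to move, and I viewed 12 pictures against the allowed 10.

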